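# Gauge a specimen carrier and rock it out of its tight socket

### The arm

A 6-joint arm with a two-finger parallel gripper is mounted at the origin on the work surface. World frame = base frame: x ahead of the robot, y to its left, z up, the work surface at z = 0. Lengths are in m, angles in rad, forces in N, time in s.
With the tool pointing down it reaches from about 0.275 to 0.75 m from the base axis. Payload 10.2 kg.
Tool frame: the origin (TCP) lies on the centre line of the jaws, within the pads' length; the fingertips stand 14 mm ahead of it and the grasp point (between the pads) lies 5 mm behind it; z points along the fingers, y is the line along which they close (so a half turn about z gives the same grasp; the last joint's range is limited). The gripper opens to 85 mm and grips with 20 to 120 N. Pads are 22 mm wide; open, the fingers measure 114 mm over their backs; the gripper's body (76 mm by 85 mm) begins 54 mm behind the grasp point. The pads swing forward as they close: fully open they stand 13 mm farther back than shut.
Start: joints at [-1.349, 0.313, 1.498, -0, 1.331, -0.223], TCP at [0.226, -0.474, 0.211] pointing down, gripper open.
Joint ranges: [-2.94, 2.94], [-0.97, 2.17], [0.19, 2.56], [-1.23, 4.37], [0.02, 3.11], [-2.88, 2.88]. Speed limits (rad/s): [2.39, 2.39, 3.01, 3.14, 3.14, 3.14].

### API

Orientations are given as [roll, pitch, yaw] about the fixed x, y, z axes, in that order (R = Rz(yaw) Ry(pitch) Rx(roll)).
In Python, from workcell import sensors, vision, job_done gives the robot as it stands.
- The arm moves only by the tool send_rows, never from a script. Its argument "rows" is a list that holds one entry, the list of rows, each a list of 7 numbers: the turn, a rotation vector about the tool's x, y, z in degrees, then the shift along the tool's x, y, z in mm, then the finger opening in mm, from 0 to 85.4. In form: [[[wx, wy, wz, tx, ty, tz, grip], ...]]. A call has 1 to 10 rows; each row shifts and turns the commanded pose from where the row before left it, along the tool's axes as they then stand; what a row does not reach is not made up. A row lasts 1/8 s, in which the tool goes at most 62.5 mm and 10.7 degrees, less where a joint would pass 70% of its speed; a pose out of reach is approached as far as the arm can. A call is refused whole if a number of a shift passes 62.5 or a number of a turn 10.7, either way. A call with a gripper value outside its range is refused whole. The fingers move at their own pace and stop on an object; the grip force is fixed at half the most. Time passes only in rows, so rows that do not move let the fingers close. It gives the time, the measured TCP pose, the force, the opening and the grip force at its end, in the units of the state.
- sensors.state(): the state, without advancing time (a new reading comes with each control period).
- vision.grab_frame(name): name is "scene" or "top"; returns a dict with "img" (400x640x3 uint8, red, green, blue), "range_z" (400x640 float32, m along the optical axis (not along the pixel's ray), 0 where there is no reading), "fovy" (degrees; the focal length in pixels is half the picture's height over the tangent of half this angle, whatever the lens; pixels are square), "cx", "cy" (the principal point, pixels), "view" (4x4, takes a point from world to camera coordinates). Camera axes: x right, y down, z forward; pixel columns grow to the right and rows downward; lengths in m; the calibration is good to about 2 mm. A picture is of the moment at which its call begins.
- job_done(): hands the job in; it is judged then, once.
The state is a dict: "clock": time; "joints": joint angles; "dq": joint speeds; "joint_torque": joint torques, N m; "tcp_pos": TCP position; "eef_rot": TCP orientation; "force": force on the tool from outside, world axes, zero at the start; "moment": the same for the moment, N m; "finger_gap": finger opening in m; "grip_force": force on a finger pad.
Only numpy, scipy, OpenCV 4.12 (cv2) and the standard library are available. Lean on these libraries where they do the work, as an engineer would, in place of code of your own. Each camera call takes 0.05 s, during which the arm holds its last target. There are 200 camera calls.

### The job

Push the blue knob down until the gauge foot rests on the specimen carrier, keep it there a moment for the reading, and let it spring all the way back up. Then take the carrier by its red grip bar and rock it clearly to the left first, then to the right (as the robot faces it), and so on, easing it upward until it frees from its tight socket without lifting, tipping or dragging the stand. Finish while still holding it level over the socket, about 15 mm clear of the socket's top, and leave the other things on the mat alone.

Things in the scene. Friction and masses are not known exactly. Their poses are not given: they have to be found in the camera images.
- stand: Measuring stand, 2.8 kg, loose on four rubber feet: dark steel plate 220 (x) x 190 (y) mm, top at 16 mm. Origin: centre of its underside, on the work surface. z up; x away from the robot within 0.35 rad; y to the robot's left. On it the socket (x = -45 mm) and a twin-post gauge column (x = 90 mm, 134 mm tall, 28 x 64 mm). A straight pull on the carrier takes about 36 N, which lifts the stand
- socket (a point): Centre of the aluminium socket's opening, at its top, 38 mm above the stand's underside; axes as the stand's. The socket is 60 (x) x 104 (y) mm outside, 18 mm deep. Two orange jaws inside its +y and -y ends clamp the carrier's plug by springs, about 18 N each with high friction, and give way up to 6 mm each
- gauge (a joint): Slide of the gauge: how far it is pushed down, m; 0 at rest (top), at most 0.075. The foot's underside is 112 mm above the stand's underside at 0, so 0.112 minus the reading is the height of what it rests on; it meets the carrier at about 0.058 to 0.062. A weak spring (1 N at the top, 2 N at the carrier) lifts it back
- gauge_knob (a point): Centre of the top face of the blue push knob (disc 36 mm diameter, 10 mm thick) on the gauge's rod above the column; 206 mm above the work surface at rest. Push straight down with closed fingers: a force stop of 5 N trips when the foot meets the carrier, not on the spring
- gauge_foot (a point): Centre of the underside of the gauge's round steel foot (16 mm diameter), at x = 10 mm on the stand, over the round steel pad near the far end of the carrier's deck. It moves down with the knob
- carrier: Specimen carrier, about 0.25 kg: aluminium plug 34 (x) x 50 (y) x 22 mm; deck 140 x 46 mm, top at 30 mm; black keel 44 (x) x 6 (y) mm; red grip bar along x on top. Origin: centre of the plug's underside; axes along the stand's. At first it is jammed 14 to 18 mm deep in the socket, 0 to 4 mm off its floor. It rocks about its x axis; a 3 mm rise with each swing frees it in about 6
- grip_bar (a point): Middle of the red grip bar: 14 mm diameter, 50 mm long, along the carrier's x, 85 mm above the plug's underside, 55 mm above the deck. Close the fingers across it (along y). It turns stiffly between the fingers: moving it 10 to 13 mm sideways rocks the carrier by 0.12 to 0.15 rad, and a freed carrier keeps the lean of the last swing, so make the last swings small
- foam_block: Bystander: black block 90 x 35 x 20 mm, origin under its centre; leave alone
- sample_jar: Bystander: small jar with white cap, 40 mm diameter, 55 mm tall, origin under its centre; leave alone
- horn_core: Bystander: bone-coloured horn core, about 125 mm long, 24 mm thick, lying; leave alone
- specimen_tray: Bystander: open white tray 90 x 70 x 25 mm, origin under its centre; leave alone
Mind the look-alikes: they are no part of the job. There is more than one size of the carrier; the job needs the largest.

How it is judged:
On the way, in this order (a step that is already met when the one before it is completed fails the run):
1. the gauge foot rests on the seated carrier's deck for a moment (value of joint gauge above 0.05 m and z of gauge_foot in the frame of carrier below 0.0315 m and z of carrier in the frame of stand below 0.028 m), for 0.25 s.
2. the gauge is back up and the carrier, still in the socket, is rocked to the left (value of joint gauge below 0.008 m and y of grip_bar in the frame of socket above 0.006 m and angle between carrier's own z axis and vertical above 0.06 rad and z of carrier in the frame of stand below 0.036 m), for 0.05 s.
3. the carrier, still in the socket, is rocked to the right (y of grip_bar in the frame of socket below -0.006 m and angle between carrier's own z axis and vertical above 0.06 rad and z of carrier in the frame of stand below 0.036 m), for 0.05 s.
At the end, for the whole second after the job is handed in: The fingers hold the carrier, at rest, its plug's underside 4 to 30 mm above the top of the socket, within 20 mm of the socket's centre sideways, tilted under 0.2 rad, touching neither stand nor gauge; the gauge is back up (below 8 mm) and the stand stands flat within 30 mm of its place (z of carrier in the frame of socket between 0.004 and 0.03 m and horizontal distance between carrier and socket below 0.02 m and angle between carrier's own z axis and vertical below 0.2 rad and contact force between the fingers and carrier above 1 N and contact force between carrier and stand below 0.1 N and linear speed of carrier below 0.03 m/s and value of joint gauge below 0.008 m and distance of stand from where it was at the start of the episode below 0.03 m and angle between stand's own z axis and vertical below 0.03 rad); the arm keeps its last pose, push and grip.
It fails at once if the stand is lifted or tipped (angle between stand's own z axis and vertical above 0.12 rad or height (world z) of stand above 0.015 m).
It fails at once if a bystander is moved more than 20 mm (distance of any of foam_block, sample_jar, horn_core, specimen_tray from where it was at the start of the episode above 0.02 m).
It also fails if it takes over 53 s, if anything falls off the work surface, if the arm or the gripper's body presses on something with over 40 N, if the wrist force passes 120 N, or if a joint passes its speed limit or range.

## Working session

There is one attempt and no reset: what is moved stays moved. The work goes in short steps, Python scripts to look and compute and a tool call to move; the robot and the scene stay as the last step left them, time stands still between calls to the robot, and variables do not carry over. Pictures are saved under pics/ and viewed, at most 10 in all, crops included, and the job is handed in when it is done.

Besides the shell and the picture viewer there is one more tool, called after "Call:" as name([rows], argument=value, ...), one row to a line, values as JSON. send_rows: Moves the arm, as the interface text tells. Its arguments: {"type":"object","properties":{"rows":{"type":"array"}},"required":["rows"]}

```bash
ls; mkdir -p pics; cat > h.py <<'E'
import numpy as np,cv2
from workcell import sensors,vision,job_done
def grab(n):
    f=vision.grab_frame(n);f['f']=200/np.tan(np.radians(f['fovy'])/2);f['inv']=np.linalg.inv(f['view']);return f
def cloud(f):
    z=f['range_z'];v,u=np.mgrid[:400,:640]
    P=np.stack([(u-f['cx'])/f['f']*z,(v-f['cy'])/f['f']*z,z,np.ones_like(z)],-1)
    return (P@f['inv'].T)[...,:3]
def save(f,n):cv2.imwrite('pics/'+n,f['img'][...,::-1])
E
python3 - <<'E'
from h import *
fs=[grab(n) for n in('scene','top')]
for f,n in zip(fs,'st'): save(f,n+'0.png');print(f['fovy'],f['cx'],f['cy'],f['inv'].round(3).tolist())
cv2.imwrite('pics/both.png',cv2.resize(np.vstack([f['img'][...,::-1] for f in fs]),(480,600)))
print(sensors.state())
E
```

```text
pics
44.34476776112472 319.2050192939019 203.09125109669787 [[-0.446, 0.701, -0.556, 1.218], [0.895, 0.351, -0.275, 0.349], [0.002, -0.621, -0.784, 1.122], [0.0, 0.0, 0.0, 1.0]]
49.577732490428836 315.2441589092289 204.1623816507198 [[-0.008, -0.988, 0.153, 0.389], [-1.0, 0.007, -0.009, -0.009], [0.008, -0.153, -0.988, 1.2], [0.0, 0.0, 0.0, 1.0]]
{'clock': 0.1, 'joints': array([-1.34939540e+00,  3.13394456e-01,  1.49834051e+00, -2.40746990e-05,
        1.33096802e+00, -2.23416844e-01]), 'dq': array([ 0.00164019, -0.00173689, -0.00020425, -0.00051948,  0.0004268 ,
        0.00156331]), 'joint_torque': array([ 1.94962631e-03, -4.12899613e+01, -2.60142785e+01, -1.50646292e-04,
        3.04750785e-03,  4.27396699e-06]), 'tcp_pos': array([ 0.2258257 , -0.4736864 ,  0.21079985]), 'eef_rot': array([-3.14050475e+00, -2.23208263e-04,  4.44823381e-01]), 'force': array([ 0.27841356, -0.06012522,  0.33723146]), 'moment': array([ 0.01407609, -0.03532164,  0.04054127]), 'grip_force': 0.0, 'finger_gap': 0.0853025753587906}
```

View pics/s0.png

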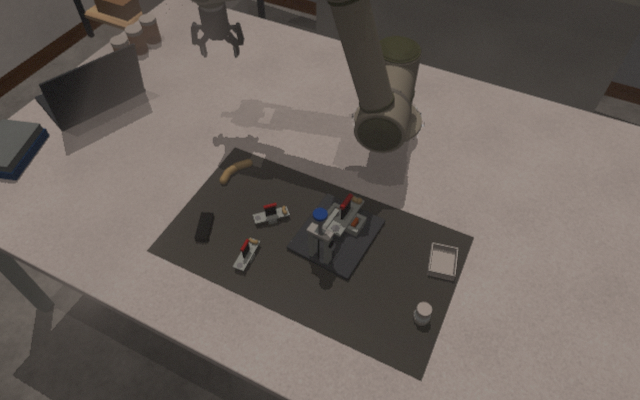

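View pics/t0.png

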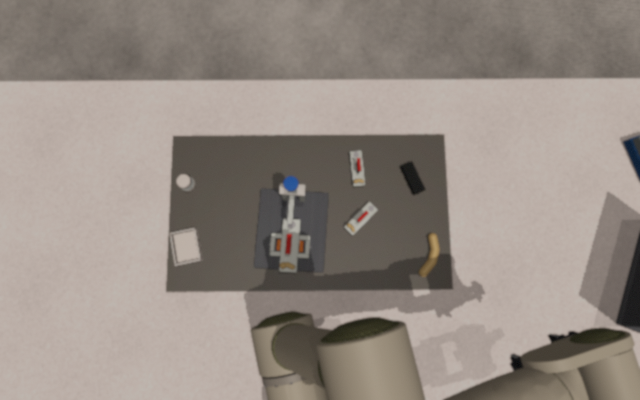

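The scene view shows the stand near (337,235), with the blue knob at (320,215). Top-view pixels that could be taken for the carrier are the red bars at (289,243), in the socket on the stand, and at (357,165) and (361,217), two smaller loose carriers on the mat. The job needs the largest, which is the one in the socket at (289,243). The only blue knob is at (291,184).

```bash
python3 - <<'E'
from h import *
ims=[]
for n in('scene','top'):
    f=grab(n);C=cloud(f);hsv=cv2.cvtColor(f['img'],cv2.COLOR_RGB2HSV);h,s,v=cv2.split(hsv)
    for nm,m in(('red',((h<6)|(h>172))&(s>150)&(v>60)),('blue',(h>105)&(h<130)&(s>150)&(v>60)),):
        k,l,st,ce=cv2.connectedComponentsWithStats(m.astype(np.uint8))
        for i in range(1,k):
            if st[i,4]<15 or st[i,0]<150 or st[i,0]>500:continue
            mm=l==i;P=C[mm];P=P[np.isfinite(P).all(1)];top=P[P[:,2]>np.percentile(P[:,2],90)-.006]
            (c,sz,a)=cv2.minAreaRect(P[:,:2].astype(np.float32)*1000)
            print(n,nm,ce[i].round(1),st[i,4],'zmax',np.percentile(P[:,2],90).round(4),'med',np.median(top,0).round(4),'rect',np.round(c),np.round(sz),round(a,1))
    # stand plate
    m=(C[...,2]>.011)&(C[...,2]<.021)&(abs(C[...,0]-.42)<.25)&(abs(C[...,1]-.05)<.2)
    m=cv2.morphologyEx(m.astype(np.uint8),cv2.MORPH_OPEN,np.ones((3,3)));k,l,st,ce=cv2.connectedComponentsWithStats(m)
    i=1+np.argmax(st[1:,4]);P=C[l==i];r=cv2.minAreaRect(P[:,:2].astype(np.float32)*1000);print(n,'plate',r,st[i,4])
    x,y=(270,170) if n=='scene' else (240,140)
    ims.append(cv2.resize(f['img'][y:y+140,x:x+130,::-1],(390,420),interpolation=cv2.INTER_CUBIC))
    # ray to plane
    def ray(u,vv,z):
        d=f['inv'][:3,:3]@np.array([(u-f['cx'])/f['f'],(vv-f['cy'])/f['f'],1]);o=f['inv'][:3,3];return o+d*(z-o[2])/d[2]
    for p,z in (((320,215),.206),((291,184),.206),((289,243),.115),((346,205),.115)): print(p,ray(*p,z).round(3))
cv2.imwrite('pics/crop.png',np.hstack(ims))
E
```

```text
scene red [346.1 200.7] 59 zmax 0.1146 med [0.4618 0.0547 0.1118] rect [444.  47.] [85. 25.] 22.3
scene red [269.5 205.2] 32 zmax 0.0675 med [ 0.5351 -0.1386  0.0655] rect [ 514. -154.] [59. 31.] 33.1
scene red [244.4 244.6] 39 zmax 0.0675 med [ 0.6779 -0.1335  0.065 ] rect [929.  85.] [781.  22.] 40.8
scene blue [319.5 213.5] 123 zmax 0.2085 med [0.5959 0.0418 0.2064] rect [897. 195.] [711.  30.] 26.8
scene plate ((509.417724609375, 99.12146759033203), (93.45492553710938, 221.76077270507812), 85.4889907836914) 1620
(320, 215) [0.599 0.045 0.206]
(291, 184) [ 0.545 -0.061  0.206]
(289, 243) [ 0.649 -0.015  0.115]
(346, 205) [0.478 0.061 0.115]
top red [358.1 164.8] 26 zmax 0.0672 med [ 0.6724 -0.1351  0.0651] rect [ 672. -135.] [ 6. 31.] 87.4
top red [361.7 216.3] 23 zmax 0.0687 med [ 0.5322 -0.1423  0.0659] rect [ 532. -141.] [ 4. 29.] 44.3
top red [288.1 243.3] 61 zmax 0.1151 med [0.4598 0.0506 0.1128] rect [459.  50.] [ 8. 43.] 85.7
top blue [290.3 183. ] 135 zmax 0.2094 med [0.5935 0.0409 0.207 ] rect [521.  17.] [267.  30.] 17.3
top plate ((499.02410888671875, -1.4093894958496094), (94.34014892578125, 220.04139709472656), 85.73886108398438) 1848
(320, 215) [ 0.518 -0.028  0.206]
(291, 184) [0.591 0.039 0.206]
(289, 243) [0.46  0.048 0.115]
(346, 205) [ 0.555 -0.096  0.115]
```

View pics/crop.png

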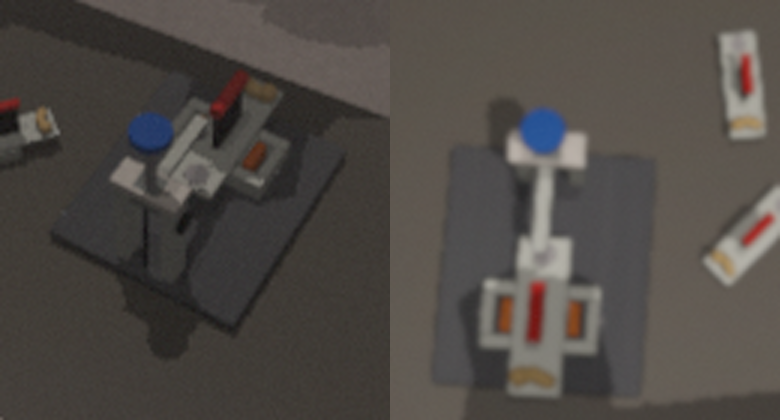

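The crop shows the largest carrier in the socket, with orange jaws on both sides. The red bar (288,243) has its top at z≈0.114, as expected for a height of 0.112–0.116. The knob top is at z≈0.207, against the 0.206 given. Knob to bar is 135 mm, matching 90+45. The stand's yaw is about -4.5°. Next I approach above the knob.

Call:
send_rows([
  [[0, 0, 10, 0, 0, -20, 0], [0, 0, 10, 0, 0, -20, 0], [0, 0, 10, 0, 0, -15, 0], [0, 0, 0, 27, -45, 0, 0], [0, 0, 0, 27, -45, 0, 0], [0, 0, 0, 27, -45, 0, 0], [0, 0, 0, 27, -45, 0, 0], [0, 0, 0, 27, -45, 0, 0], [0, 0, 0, 27, -45, 0, 0], [0, 0, 0, 27, -45, 0, 0]],
])

```text
clock: 1.45
tcp_pos: [0.4398, -0.1732, 0.2663]
eef_rot: [3.141, -0.0, -0.079]
force: [0.9, -1.4, -0.5]
finger_gap: 0.0002
grip_force: 0.0
```

Call:
send_rows([
  [[0, 0, 0, 27, -45, 0, 0], [0, 0, 0, 27, -45, 0, 0], [0, 0, 0, 27, -45, 0, 0], [0, 0, 0, 27, -45, 0, 0], [0, 0, 0, 27, -45, 0, 0], [0, 0, 0, 0, 0, 0, 0], [0, 0, 0, 0, 0, 0, 0]],
])

```text
clock: 2.33
tcp_pos: [0.5911, 0.0386, 0.266]
eef_rot: [3.141, 0.001, -0.079]
force: [-0.1, 0.1, -0.1]
finger_gap: 0.0002
grip_force: 0.0
```

Call:
send_rows([
  [[0, 0, 0, 4, -3, 20, 0], [0, 0, 0, 0, 0, 20, 0], [0, 0, 0, 0, 0, 10, 0], [0, 0, 0, 0, 0, 10, 0], [0, 0, 0, 0, 0, 10, 0], [0, 0, 0, 0, 0, 10, 0], [0, 0, 0, 0, 0, 10, 0], [0, 0, 0, 0, 0, 7, 0], [0, 0, 0, 0, 0, 0, 0]],
])

```text
clock: 3.45
tcp_pos: [0.5954, 0.0416, 0.1688]
eef_rot: [-3.142, 0.001, -0.079]
force: [-0.1, 0.5, 1.4]
finger_gap: 0.0
grip_force: 0.6
```

Spring only (1.4 N) at about 51 mm of travel. I'll creep down.

Call:
send_rows([
  [[0, 0, 0, 0, 0, 3, 0], [0, 0, 0, 0, 0, 3, 0], [0, 0, 0, 0, 0, 1, 0], [0, 0, 0, 0, 0, 0, 0]],
])

```text
clock: 3.95
tcp_pos: [0.5957, 0.0416, 0.1624]
eef_rot: [-3.142, -0.0, -0.079]
force: [0.8, 0.4, 0.9]
finger_gap: -0.0002
grip_force: 0.7
```

Call:
send_rows([
  [[0, 0, 0, 0, 0, 1, 0], [0, 0, 0, 0, 0, 1, 0], [0, 0, 0, 0, 0, 0, 0]],
])

```text
clock: 4.32
tcp_pos: [0.5957, 0.0416, 0.1603]
eef_rot: [-3.142, -0.0, -0.079]
force: [0.3, 0.1, 1.7]
finger_gap: 0.0001
grip_force: 0.7
```

Call:
send_rows([
  [[0, 0, 0, 0, 0, 1, 0], [0, 0, 0, 0, 0, 0, 0]],
])

```text
clock: 4.58
tcp_pos: [0.5956, 0.0416, 0.1592]
eef_rot: [-3.142, -0.0, -0.079]
force: [0.2, 1.4, 1.3]
finger_gap: 0.0001
grip_force: 0.7
```

Call:
send_rows([
  [[0, 0, 0, 0, 0, 1, 0], [0, 0, 0, 0, 0, 0, 0]],
])

```text
clock: 4.82
tcp_pos: [0.5956, 0.0416, 0.1582]
eef_rot: [-3.142, 0.0, -0.079]
force: [1.4, 0.0, 2.4]
finger_gap: -0.0005
grip_force: 0.7
```

Call:
send_rows([
  [[0, 0, 0, 0, 0, 1, 0], [0, 0, 0, 0, 0, 0, 0]],
])

```text
clock: 5.08
tcp_pos: [0.5956, 0.0416, 0.1572]
eef_rot: [-3.142, 0.0, -0.079]
force: [1.4, -1.0, 1.5]
finger_gap: -0.0001
grip_force: 0.7
```

Call:
send_rows([
  [[0, 0, 0, 0, 0, 1, 0], [0, 0, 0, 0, 0, 0, 0]],
])

```text
clock: 5.32
tcp_pos: [0.5956, 0.0416, 0.1562]
eef_rot: [-3.142, 0.0, -0.079]
force: [0.7, -0.1, 1.5]
finger_gap: 0.0001
grip_force: 0.7
```

```bash
python3 - <<'E'
from h import *
f=grab('scene');cv2.imwrite('pics/p1.png',cv2.resize(f['img'][130:300,240:440,::-1],(800,600),interpolation=cv2.INTER_CUBIC))
C=cloud(f);h,s,v=cv2.split(cv2.cvtColor(f['img'],cv2.COLOR_RGB2HSV));m=(h>105)&(h<130)&(s>150)&(v>50);m[:,:240]=0
P=C[m];P=P[P[:,0]<.7];print(len(P),np.percentile(P,[5,50,90],axis=0).round(3))
E
```

```text
1 [[0.608 0.044 0.177]
 [0.608 0.044 0.177]
 [0.608 0.044 0.177]]
```

View pics/p1.png

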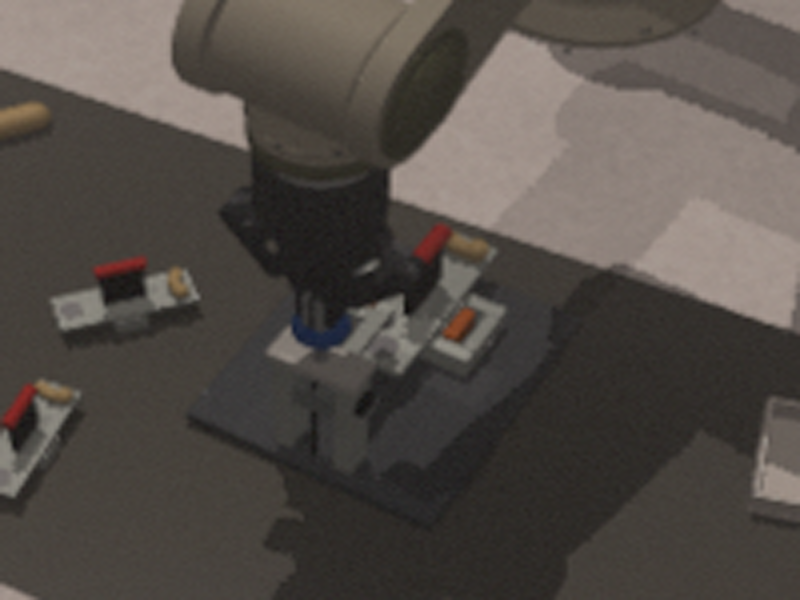

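The picture (crop) shows the closed fingertips on the blue knob at (320,330). The foot is just above the pad at (385,352). I continue down.

Call:
send_rows([
  [[0, 0, 0, 0, 0, 1, 0], [0, 0, 0, 0, 0, 0, 0]],
])

```text
clock: 5.62
tcp_pos: [0.5956, 0.0416, 0.1552]
eef_rot: [-3.142, 0.0, -0.079]
force: [0.3, 0.1, 1.6]
finger_gap: 0.0002
grip_force: 0.7
```

Call:
send_rows([
  [[0, 0, 0, 0, 0, 1, 0], [0, 0, 0, 0, 0, 0, 0]],
])

```text
clock: 5.88
tcp_pos: [0.5956, 0.0416, 0.1542]
eef_rot: [-3.142, 0.0, -0.079]
force: [0.2, 0.2, 1.4]
finger_gap: -0.0001
grip_force: 0.7
```

Call:
send_rows([
  [[0, 0, 0, 0, 0, 1, 0], [0, 0, 0, 0, 0, 0, 0]],
])

```text
clock: 6.12
tcp_pos: [0.5956, 0.0416, 0.1532]
eef_rot: [-3.142, 0.0, -0.079]
force: [0.7, 0.4, 2.3]
finger_gap: 0.0001
grip_force: 0.7
```

Call:
send_rows([
  [[0, 0, 0, 0, 0, 1, 0], [0, 0, 0, 0, 0, 0, 0]],
])

```text
clock: 6.38
tcp_pos: [0.5956, 0.0416, 0.1522]
eef_rot: [-3.142, 0.0, -0.079]
force: [-0.0, 1.3, 1.7]
finger_gap: 0.0003
grip_force: 0.8
```

Call:
send_rows([
  [[0, 0, 0, 0, 0, 1, 0], [0, 0, 0, 0, 0, 0, 0]],
])

```text
clock: 6.62
tcp_pos: [0.5956, 0.0416, 0.1512]
eef_rot: [-3.142, 0.0, -0.079]
force: [0.6, 0.7, 1.4]
finger_gap: 0.0001
grip_force: 0.8
```

```bash
python3 - <<'E'
from h import *
f=grab('scene');C=cloud(f);h,s,v=cv2.split(cv2.cvtColor(f['img'],cv2.COLOR_RGB2HSV));m=(h>100)&(h<135)&(s>90)
m[:200]=0;m[240:]=0;m[:,:300]=0;m[:,340:]=0
print(m.sum());v_,u_=np.nonzero(m)
for a in range(0,len(u_),4):print(u_[a],v_[a],C[v_[a],u_[a]].round(3))
E
```

```text
66
314 220 [0.595 0.027 0.17 ]
326 221 [0.587 0.055 0.174]
325 222 [0.589 0.053 0.171]
324 223 [0.594 0.053 0.174]
314 224 [0.606 0.033 0.171]
323 224 [0.605 0.056 0.185]
314 225 [0.608 0.034 0.171]
318 225 [0.604 0.043 0.171]
324 225 [0.598 0.055 0.171]
316 226 [0.611 0.041 0.175]
320 226 [0.603 0.047 0.169]
324 226 [0.603 0.058 0.175]
317 227 [0.61  0.043 0.171]
321 227 [0.608 0.052 0.173]
316 228 [0.614 0.042 0.171]
320 228 [0.61  0.051 0.172]
320 229 [0.612 0.051 0.17 ]
```

```bash
python3 - <<'E'
from h import *
f=grab('scene');h,s,v=cv2.split(cv2.cvtColor(f['img'],cv2.COLOR_RGB2HSV));m=(h>100)&(h<135)&(s>90)
m[:200]=0;m[240:]=0;m[:,:300]=0;m[:,340:]=0
vv,uu=np.nonzero(m);print('blue u',uu.min(),uu.max(),'v',vv.min(),vv.max())
for z in(.206,.171,.150,.137):
    for zz in(z,z-.01):
        t=np.linspace(0,6.28,60);P=np.c_[.5955+.018*np.cos(t),.0415+.018*np.sin(t),0*t+zz,0*t+1]@f['view'].T
        u=P[:,0]/P[:,2]*f['f']+f['cx'];w=P[:,1]/P[:,2]*f['f']+f['cy'];print(z,zz,u.min().round(),u.max().round(),w.min().round(),w.max().round())
cv2.imwrite('pics/p2.png',cv2.resize(f['img'][170:260,280:400,::-1],(800,600),interpolation=cv2.INTER_CUBIC))
E
```

```text
blue u 313 326 v 220 229
0.206 0.206 312.0 327.0 207.0 220.0
0.206 0.19599999999999998 312.0 327.0 210.0 222.0
0.171 0.171 312.0 327.0 216.0 228.0
0.171 0.161 312.0 327.0 219.0 231.0
0.15 0.15 312.0 327.0 221.0 233.0
0.15 0.13999999999999999 312.0 327.0 224.0 236.0
0.137 0.137 312.0 327.0 224.0 237.0
0.137 0.127 312.0 327.0 227.0 239.0
```

View pics/p2.png

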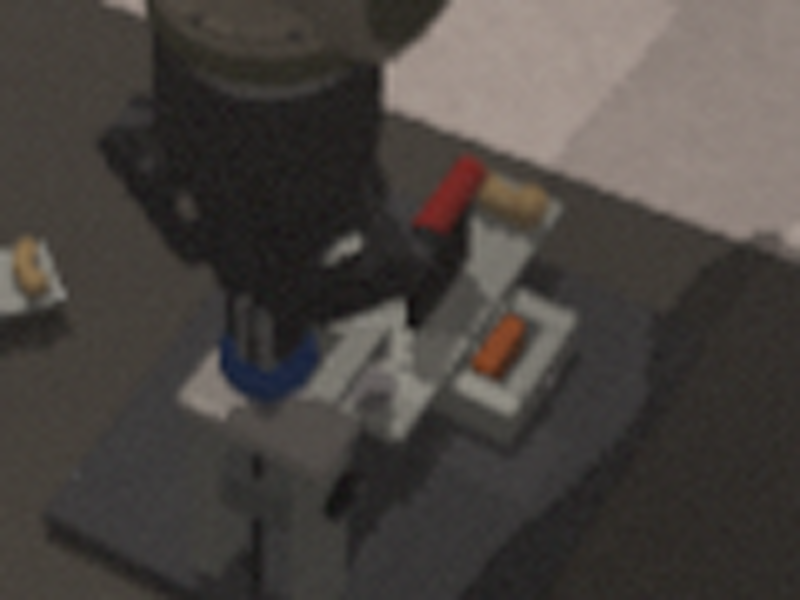

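The picture shows the fingertips on the knob at (265,365), with the knob top at z≈0.171. So only about 35 mm of travel is done, and the foot at (378,385) is still above the deck. The spring-only force agrees with that. I keep going and watch the force.

Call:
send_rows([
  [[0, 0, 0, 0, 0, 4, 0], [0, 0, 0, 0, 0, 4, 0], [0, 0, 0, 0, 0, 4, 0], [0, 0, 0, 0, 0, 0, 0]],
])

```text
clock: 7.22
tcp_pos: [0.5955, 0.0416, 0.1389]
eef_rot: [-3.142, 0.001, -0.079]
force: [0.6, 0.1, 2.1]
finger_gap: -0.0003
grip_force: 0.8
```

```bash
cat > k.py <<'E'
from h import *
f=grab('scene');C=cloud(f);h,s,v=cv2.split(cv2.cvtColor(f['img'],cv2.COLOR_RGB2HSV));m=(h>100)&(h<135)&(s>90)
m[:200]=0;m[245:]=0;m[:,:300]=0;m[:,340:]=0
vv,uu=np.nonzero(m);print('blue v',vv.min(),vv.max(),np.percentile(C[m],[20,50,80],axis=0).round(4)[:,2])
d=(C[...,2]>.04)&(C[...,2]<.12)&(abs(C[...,0]-.515)<.02)&(abs(C[...,1]-.048)<.025)
print(np.percentile(C[d][:,2],[10,30,50,70,90]).round(3))
E
python3 k.py
```

```text
blue v 223 232 [0.1572 0.1593 0.1615]
[0.048 0.051 0.052 0.054 0.081]
```

Call:
send_rows([
  [[0, 0, 0, 0, 0, 4, 0], [0, 0, 0, 0, 0, 3, 0], [0, 0, 0, 0, 0, 1, 0], [0, 0, 0, 0, 0, 0, 0]],
])

```text
clock: 7.78
tcp_pos: [0.5956, 0.0415, 0.1313]
eef_rot: [3.142, 0.0, -0.079]
force: [0.1, -0.2, 1.7]
finger_gap: 0.0001
grip_force: 0.9
```

Call:
send_rows([
  [[0, 0, 0, 0, 0, 1.5, 0], [0, 0, 0, 0, 0, 0, 0]],
])

```text
clock: 8.02
tcp_pos: [0.5956, 0.0416, 0.1297]
eef_rot: [-3.142, 0.0, -0.079]
force: [0.0, 0.2, 1.9]
finger_gap: -0.0003
grip_force: 0.9
```

Call:
send_rows([
  [[0, 0, 0, 0, 0, 1.5, 0], [0, 0, 0, 0, 0, 0, 0]],
])

```text
clock: 8.28
tcp_pos: [0.5956, 0.0415, 0.1282]
eef_rot: [3.142, 0.0, -0.079]
force: [0.4, -0.0, 2.4]
finger_gap: 0.0001
grip_force: 0.9
```

Call:
send_rows([
  [[0, 0, 0, 0, 0, 1, 0], [0, 0, 0, 0, 0, 0, 0]],
])

```text
clock: 8.52
tcp_pos: [0.5956, 0.0415, 0.1272]
eef_rot: [3.142, 0.0, -0.079]
force: [-0.1, -0.5, 1.1]
finger_gap: -0.0002
grip_force: 0.9
```

Call:
send_rows([
  [[0, 0, 0, 0, 0, 1, 0], [0, 0, 0, 0, 0, 0, 0]],
])

```text
clock: 8.78
tcp_pos: [0.5956, 0.0415, 0.1262]
eef_rot: [-3.142, 0.0, -0.079]
force: [-0.5, -0.9, 2.2]
finger_gap: 0.0001
grip_force: 0.9
```

Call:
send_rows([
  [[0, 0, 0, 0, 0, 1, 0], [0, 0, 0, 0, 0, 0, 0]],
])

```text
clock: 9.02
tcp_pos: [0.5956, 0.0415, 0.1252]
eef_rot: [-3.142, 0.0, -0.079]
force: [0.2, -0.4, 1.7]
finger_gap: 0.0001
grip_force: 1.0
```

Call:
send_rows([
  [[0, 0, 0, 0, 0, 1, 0], [0, 0, 0, 0, 0, 0, 0]],
])

```text
clock: 9.28
tcp_pos: [0.5956, 0.0415, 0.1242]
eef_rot: [-3.142, 0.0, -0.079]
force: [0.5, 0.6, 2.1]
finger_gap: 0.0001
grip_force: 1.0
```

```bash
python3 k.py
```

```text
blue v 227 235 [0.1417 0.1443 0.1458]
[0.048 0.05  0.052 0.056 0.066]
```

Call:
send_rows([
  [[0, 0, 0, 0, 0, 1, 0], [0, 0, 0, 0, 0, 0, 0]],
])

```text
clock: 9.57
tcp_pos: [0.5957, 0.0416, 0.1239]
eef_rot: [3.142, -0.001, -0.079]
force: [-1.1, -0.4, 7.2]
finger_gap: 0.0
grip_force: 3.1
```

Call:
send_rows([
  [[0, 0, 0, 0, 0, 1, 0], [0, 0, 0, 0, 0, 0, 0]],
])

```text
clock: 9.82
tcp_pos: [0.5958, 0.0415, 0.1237]
eef_rot: [3.141, -0.001, -0.079]
force: [-3.0, -0.2, 11.5]
finger_gap: 0.0001
grip_force: 5.8
```

The contact force is 11 N, so the foot rests on the carrier. I hold, then retreat and move over the bar with the fingers open.

Call:
send_rows([
  [[0, 0, 0, 0, 0, 0, 0], [0, 0, 0, 0, 0, -10, 0], [0, 0, 0, 0, 0, -20, 0], [0, 0, 0, 0, 0, -25, 0], [0, 0, 0, 0, 0, -25, 0], [0, 0, 0, 0, 0, -25, 0], [0, 0, 0, 0, 0, -25, 0], [0, 0, 0, -40, 0, 0, 60], [0, 0, 0, -50, 0, 0, 60], [0, 0, 0, -49, 1, 0, 60]],
])

```text
clock: 11.08
tcp_pos: [0.4552, 0.0517, 0.2521]
eef_rot: [-3.141, 0.001, -0.079]
force: [-0.3, -0.4, -0.1]
finger_gap: 0.0543
grip_force: 0.0
```

Call:
send_rows([
  [[0, 0, 0, 0, 0, 0, 60], [0, 0, 0, 0, 0, 0, 60]],
])

```text
clock: 11.32
tcp_pos: [0.4574, 0.0514, 0.2526]
eef_rot: [-3.142, -0.001, -0.079]
force: [0.1, -0.0, -0.3]
finger_gap: 0.06
grip_force: 0.0
```

```bash
python3 - <<'E'
from h import *
f=grab('scene');cv2.imwrite('pics/p3.png',cv2.resize(f['img'][120:270,260:460,::-1],(800,600),interpolation=cv2.INTER_CUBIC))
C=cloud(f);h,s,v=cv2.split(cv2.cvtColor(f['img'],cv2.COLOR_RGB2HSV));m=(h>105)&(h<130)&(s>150)&(v>60);m[:,:290]=0;m[:,360:]=0
P=C[m];print(len(P),np.percentile(P,[20,50,80],axis=0).round(3))
m=((h<6)|(h>172))&(s>150)&(v>60);m[:,:300]=0;m[:,400:]=0;P=C[m];print(len(P),np.percentile(P,[20,50,80],axis=0).round(3))
E
```

```text
107 [[0.588 0.035 0.205]
 [0.596 0.043 0.207]
 [0.603 0.05  0.208]]
62 [[0.445 0.051 0.11 ]
 [0.463 0.054 0.112]
 [0.477 0.057 0.113]]
```

View pics/p3.png

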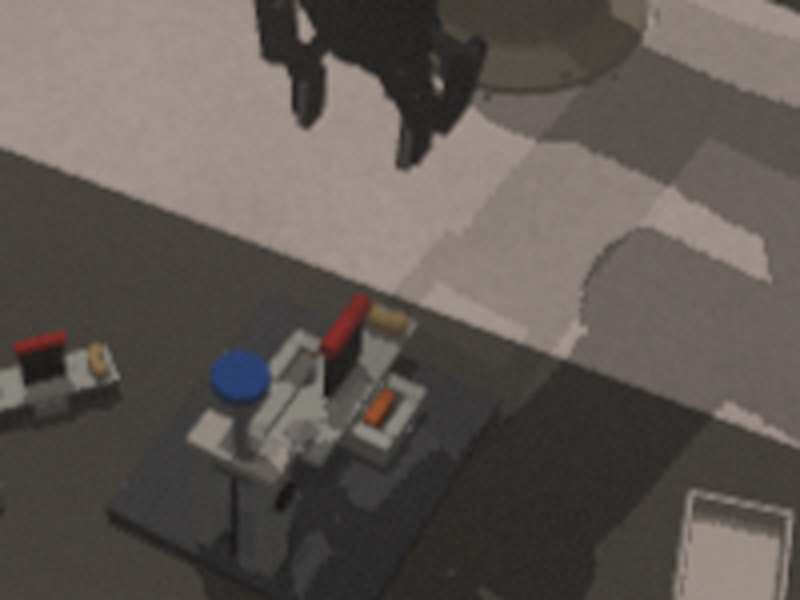

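The knob is back up at z 0.207, crop (241,375). The open fingertips are at crop (305,122) and (408,165). I check their height before descending.

```bash
python3 - <<'E'
from h import *
for n in ('scene','top'):
    f=grab(n);C=cloud(f)
    m=(f['range_z']>0)&(abs(C[...,0]-.457)<.05)&(abs(C[...,1]-.05)<.07)&(C[...,2]>.17)&(C[...,2]<.36)
    P=C[m];print(n,len(P),np.percentile(P[:,2],[0,1,3,10,50]).round(3) if len(P) else '')
    Q=P[P[:,2]<P[:,2].min()+.03]
    for s in(1,-1):
        q=Q[(Q[:,1]-.0515)*s>0];print(s,len(q),np.median(q,0).round(3),q.min(0).round(3),q.max(0).round(3)) if len(q) else 0
E
```

```text
scene 681 [0.277 0.282 0.286 0.296 0.334]
1 56 [0.469 0.089 0.295] [0.453 0.082 0.281] [0.472 0.096 0.306]
-1 68 [0.46  0.022 0.294] [0.441 0.009 0.277] [0.468 0.025 0.306]
top 0 Traceback (most recent call last):
  File "<stdin>", line 6, in <module>
    return umr_minimum(a, axis, None, out, keepdims, initial, where)
ValueError: zero-size array to reduction operation minimum which has no identity
```

The tips are at z≈0.278, about 35 mm higher than the reported TCP implies, which agrees with the knob contact (tip = reported + 22 mm when shut). I'll use that offset: for a grasp at the bar's height of 0.107, the reported TCP z should be about 0.066.

Call:
send_rows([
  [[0, 0, 0, 0, -0.5, 40, 60], [0, 0, 0, 0, 0, 40, 60], [0, 0, 0, 0, 0, 40, 60], [0, 0, 0, 0, 0, 30, 50], [0, 0, 0, 0, 0, 20, 50], [0, 0, 0, 0, 0, 16, 50], [0, 0, 0, 0, 0, 0, 50], [0, 0, 0, 0, 0, 0, 50]],
])

```text
clock: 12.48
tcp_pos: [0.4576, 0.0519, 0.0667]
eef_rot: [3.142, -0.001, -0.079]
force: [-0.2, -0.2, 0.6]
finger_gap: 0.0501
grip_force: 0.0
```

```bash
python3 - <<'E'
from h import *
f=grab('scene');cv2.imwrite('pics/p4.png',cv2.resize(f['img'][150:270,280:440,::-1],(800,600),interpolation=cv2.INTER_CUBIC))
E
```

```text
(no output)
```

View pics/p4.png

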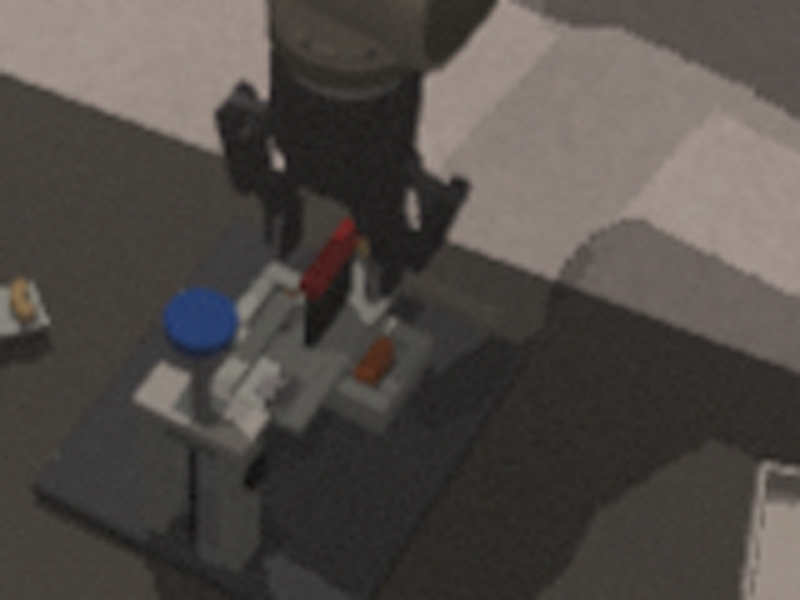

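The bar, at crop (328,260), is centred between the fingers at (282,225) and (395,270), with the tips just below bar level. I close.

Call:
send_rows([
  [[0, 0, 0, 0, 0, 0, 30], [0, 0, 0, 0, 0, 0, 10], [0, 0, 0, 0, 0, 0, 8], [0, 0, 0, 0, 0, 0, 8], [0, 0, 0, 0, 0, 0, 8], [0, 0, 0, 0, 0, 0, 8]],
])

```text
clock: 13.28
tcp_pos: [0.4573, 0.052, 0.0668]
eef_rot: [-3.142, -0.001, -0.079]
force: [-2.1, 1.2, 5.7]
finger_gap: 0.0119
grip_force: 58.4
```

A gap of 11.9 mm on a 14 mm bar, with an upward push on the tool, suggests the tips bite high on the bar. I open, go 8 mm lower and regrip.

Call:
send_rows([
  [[0, 0, 0, 0, 0, 0, 35], [0, 0, 0, 0, 0, 0, 35], [0, 0, 0, 0, 0, 4, 35], [0, 0, 0, 0, 0, 4, 35], [0, 0, 0, 0, 0, 0, 20], [0, 0, 0, 0, 0, 0, 8], [0, 0, 0, 0, 0, 0, 8], [0, 0, 0, 0, 0, 0, 8], [0, 0, 0, 0, 0, 0, 8]],
])

```text
clock: 14.4
tcp_pos: [0.4569, 0.0521, 0.0582]
eef_rot: [-3.141, 0.0, -0.079]
force: [-0.1, 1.0, -2.1]
finger_gap: 0.0127
grip_force: 58.3
```

The grip looks good. First swing is left (+y, which is tool -y), 11 mm with a 2.5 mm rise.

Call:
send_rows([
  [[0, 0, 0, 0, -3, -0.5, 8], [0, 0, 0, 0, -3, -0.5, 8], [0, 0, 0, 0, -3, -0.8, 8], [0, 0, 0, 0, -3, -0.7, 8], [0, 0, 0, 0, 0, 0, 8], [0, 0, 0, 0, 0, 0, 8]],
])

```text
clock: 15.15
tcp_pos: [0.4579, 0.0627, 0.0608]
eef_rot: [3.139, 0.0, -0.078]
force: [-1.5, -8.8, -2.5]
finger_gap: 0.0124
grip_force: 58.8
```

```bash
cat > c.py <<'E'
from h import *
import sys
f=grab('scene');C=cloud(f);h,s,v=cv2.split(cv2.cvtColor(f['img'],cv2.COLOR_RGB2HSV))
m=((h<6)|(h>172))&(s>150)&(v>50);m[:,:300]=0;m[:,400:]=0;P=C[m];print('red',len(P),np.percentile(P,50,axis=0).round(4),'ztop',np.percentile(P[:,2],85).round(4))
# deck far part, in stand coordinates
a=-.078;d=C-np.array([.4604,.052,0]);X=d[...,0]*np.cos(a)+d[...,1]*np.sin(a);Y=-d[...,0]*np.sin(a)+d[...,1]*np.cos(a)
m=(X>.03)&(X<.065)&(abs(Y)<.02)&(C[...,2]>.035)&(C[...,2]<.09)
A=np.c_[Y[m],np.ones(m.sum())];z=C[...,2][m];k=np.ones(len(z),bool)
for _ in range(4):
    c=np.linalg.lstsq(A[k],z[k],rcond=None)[0];k=abs(A@c-z)<.004
print('deck slope dz/dy',c[0].round(3),'z mid',c[1].round(4),k.sum(),len(k))
st=sensors.state();print(st['tcp_pos'].round(4),st['force'].round(1),round(st['clock'],2))
if len(sys.argv)>1:cv2.imwrite('pics/'+sys.argv[1],cv2.resize(f['img'][150:270,280:440,::-1],(800,600),interpolation=cv2.INTER_CUBIC))
E
python3 c.py
```

```text
red 14 [0.4719 0.0635 0.1142] ztop 0.1165
deck slope dz/dy -0.121 z mid 0.0537 139 144
[0.4579 0.0627 0.0608] [-0.9 -9.6 -1.8] 15.2
```

The carrier rocks left by 0.12 rad. Now right.

Call:
send_rows([
  [[0, 0, 0, 0, 4, -0.5, 8], [0, 0, 0, 0, 4, -0.5, 8], [0, 0, 0, 0, 4, -0.5, 8], [0, 0, 0, 0, 4, -0.5, 8], [0, 0, 0, 0, 4, -0.5, 8], [0, 0, 0, 0, 4, -0.5, 8], [0, 0, 0, 0, 0, 0, 8], [0, 0, 0, 0, 0, 0, 8]],
])

```text
clock: 16.2
tcp_pos: [0.4571, 0.0414, 0.0653]
eef_rot: [-3.139, -0.003, -0.079]
force: [-1.0, 11.7, 11.6]
finger_gap: 0.0123
grip_force: 59.6
```

```bash
python3 c.py
```

```text
red 17 [0.4754 0.0416 0.1166] ztop 0.1187
deck slope dz/dy 0.109 z mid 0.0567 124 141
[0.4571 0.0414 0.0653] [-0.1 10.7 11.8] 16.25
```

Call:
send_rows([
  [[0, 0, 0, 0, -4, -0.5, 8], [0, 0, 0, 0, -4, -0.5, 8], [0, 0, 0, 0, -4, -0.5, 8], [0, 0, 0, 0, -4, -0.5, 8], [0, 0, 0, 0, -4, -0.5, 8], [0, 0, 0, 0, -3, -0.5, 8], [0, 0, 0, 0, 0, 0, 8], [0, 0, 0, 0, 0, 0, 8]],
])

```text
clock: 17.25
tcp_pos: [0.4588, 0.0615, 0.0678]
eef_rot: [3.139, -0.003, -0.078]
force: [-2.1, -10.1, 9.2]
finger_gap: 0.0123
grip_force: 58.7
```

```bash
python3 c.py
```

```text
red 21 [0.4792 0.0616 0.1196] ztop 0.1212
deck slope dz/dy -0.058 z mid 0.0585 128 135
[0.4588 0.0615 0.0678] [ -2.1 -10.8   8.9] 17.3
```

Call:
send_rows([
  [[0, 0, 0, 0, 4, -0.5, 8], [0, 0, 0, 0, 4, -0.5, 8], [0, 0, 0, 0, 4, -0.5, 8], [0, 0, 0, 0, 4, -0.5, 8], [0, 0, 0, 0, 4, -0.5, 8], [0, 0, 0, 0, 2, -0.5, 8], [0, 0, 0, 0, 0, 0, 8], [0, 0, 0, 0, 0, 0, 8]],
])

```text
clock: 18.3
tcp_pos: [0.4566, 0.0424, 0.0704]
eef_rot: [-3.139, -0.001, -0.079]
force: [-0.0, 9.7, 9.6]
finger_gap: 0.0121
grip_force: 58.5
```

```bash
python3 c.py
```

```text
red 16 [0.4791 0.0425 0.1214] ztop 0.1231
deck slope dz/dy 0.083 z mid 0.0607 127 134
[0.4567 0.0424 0.0705] [ 0.5 10.6  8.7] 18.35
```

Each swing gains about 2–3 mm. I keep going with slightly smaller swings.

Call:
send_rows([
  [[0, 0, 0, 0, -4, -0.5, 8], [0, 0, 0, 0, -4, -0.5, 8], [0, 0, 0, 0, -4, -0.5, 8], [0, 0, 0, 0, -4, -0.5, 8], [0, 0, 0, 0, -4, -0.5, 8], [0, 0, 0, 0, 0, -0.5, 8], [0, 0, 0, 0, 0, 0, 8]],
])

```text
clock: 19.23
tcp_pos: [0.458, 0.0595, 0.0729]
eef_rot: [3.139, -0.001, -0.078]
force: [-0.2, -9.3, 4.1]
finger_gap: 0.0123
grip_force: 58.5
```

```bash
python3 c.py
```

```text
red 14 [0.4739 0.0599 0.1227] ztop 0.1255
deck slope dz/dy -0.046 z mid 0.063 119 129
[0.458  0.0595 0.073 ] [-0.2 -9.7  3.7] 19.27
```

Call:
send_rows([
  [[0, 0, 0, 0, 4, -0.5, 8], [0, 0, 0, 0, 4, -0.5, 8], [0, 0, 0, 0, 4, -0.5, 8], [0, 0, 0, 0, 4, -0.5, 8], [0, 0, 0, 0, 1, -0.5, 8], [0, 0, 0, 0, 0, -0.5, 8], [0, 0, 0, 0, 0, 0, 8]],
])

```text
clock: 20.15
tcp_pos: [0.4562, 0.0455, 0.0756]
eef_rot: [-3.138, 0.0, -0.08]
force: [2.8, 9.7, -1.4]
finger_gap: 0.0121
grip_force: 58.7
```

```bash
python3 c.py
```

```text
red 17 [0.4751 0.0456 0.1265] ztop 0.1289
deck slope dz/dy 0.075 z mid 0.0649 119 125
[0.4562 0.0455 0.0756] [1.9 9.7 0.2] 20.2
```

Call:
send_rows([
  [[0, 0, 0, 0, -4, -0.5, 8], [0, 0, 0, 0, -4, -0.5, 8], [0, 0, 0, 0, -3, -0.5, 8], [0, 0, 0, 0, -1, -0.5, 8], [0, 0, 0, 0, 0, -0.5, 8], [0, 0, 0, 0, 0, 0, 8]],
])

```text
clock: 20.95
tcp_pos: [0.4568, 0.0554, 0.0777]
eef_rot: [3.14, 0.001, -0.078]
force: [0.7, -5.0, -8.4]
finger_gap: 0.0119
grip_force: 58.5
```

```bash
python3 c.py
```

```text
red 15 [0.4769 0.0559 0.1282] ztop 0.1295
deck slope dz/dy 0.013 z mid 0.0668 118 124
[0.4568 0.0554 0.0777] [ 0.9 -5.2 -9.2] 21.0
```

Call:
send_rows([
  [[0, 0, 0, 0, 3, -0.5, 8], [0, 0, 0, 0, 3, -0.5, 8], [0, 0, 0, 0, 2, -1, 8], [0, 0, 0, 0, 0, -1, 8], [0, 0, 0, 0, 0, 0, 8]],
])

```text
clock: 21.62
tcp_pos: [0.4571, 0.0479, 0.082]
eef_rot: [3.141, -0.001, -0.079]
force: [0.5, 0.3, -2.5]
finger_gap: 0.0122
grip_force: 59.5
```

```bash
python3 c.py
```

```text
red 11 [0.4808 0.0502 0.1322] ztop 0.1346
deck slope dz/dy 0.074 z mid 0.0704 114 123
[0.457  0.0479 0.0818] [-0.2  0.4 -3.2] 21.68
```

It is free: the vertical force of about -2.5 N is the carrier's weight. I lift 13 mm, then level by 4°.

Call:
send_rows([
  [[0, 0, 0, 0, 0, -3, 8], [0, 0, 0, 0, 0, -4, 8], [0, 0, 0, 0, 0, -4, 8], [-2, 0, 0, 0, -1, -2, 8], [-2, 0, 0, 0, -2, 0, 8], [0, 0, 0, 0, 0, 0, 8], [0, 0, 0, 0, 0, 0, 8]],
])

```text
clock: 22.55
tcp_pos: [0.4569, 0.051, 0.0943]
eef_rot: [3.072, 0.0, -0.079]
force: [0.4, -0.5, -2.5]
finger_gap: 0.0121
grip_force: 59.5
```

```bash
python3 c.py p5.png; python3 - <<'E'
from h import *
f=grab('top');C=cloud(f)
a=-.078;d=C-np.array([.4604,.052,0]);X=d[...,0]*np.cos(a)+d[...,1]*np.sin(a);Y=-d[...,0]*np.sin(a)+d[...,1]*np.cos(a)
m=(C[...,2]>.07)&(C[...,2]<.105)&(abs(X)<.09)&(abs(Y)<.05);print('top deck X',np.percentile(X[m],[2,98]),'Y',np.percentile(Y[m],[3,97]),'z',np.median(C[m][:,2]))
m=(C[...,2]>.011)&(C[...,2]<.021)&(abs(C[...,0]-.5)<.15)&(abs(C[...,1]-.05)<.2)
r=cv2.minAreaRect(C[m][:,:2].astype(np.float32)*1000);print(r)
E
```

```text
red 17 [0.4777 0.0548 0.1443] ztop 0.147
deck slope dz/dy -0.076 z mid 0.0837 92 97
[0.4569 0.0508 0.0943] [-0.1 -0.  -2.8] 22.6
top deck X [-0.05263573 -0.04062871] Y [0.00035    0.01987596] z 0.08613755904187548
((517.8729248046875, -0.9337005615234375), (261.4178466796875, 298.0382385253906), 0.009702830575406551)
```

View pics/p5.png

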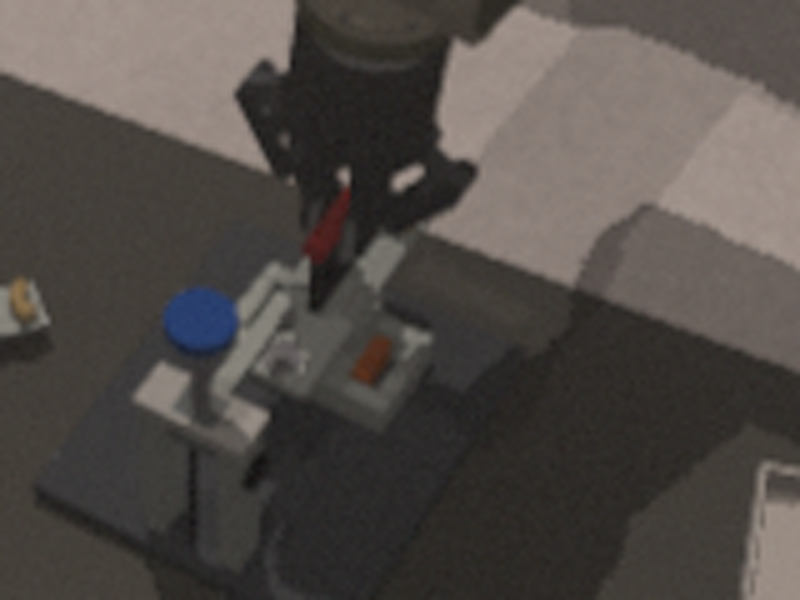

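The picture shows the carrier held clear above the socket, with the deck at (320,340), the knob up and the stand in place. I re-measure the tilt without the foot region.

```bash
python3 - <<'E'
from h import *
a=-.078
for rep in range(3):
    f=grab('scene');C=cloud(f);d=C-np.array([.4604,.052,0]);X=d[...,0]*np.cos(a)+d[...,1]*np.sin(a);Y=-d[...,0]*np.sin(a)+d[...,1]*np.cos(a)
    for x0,x1 in((.015,.042),(.03,.065)):
        m=(X>x0)&(X<x1)&(abs(Y)<.035)&(C[...,2]>.075)&(C[...,2]<.095)
        A=np.c_[X[m]-.03,Y[m],np.ones(m.sum())];z=C[...,2][m];k=np.ones(len(z),bool)
        for _ in range(5):
            c=np.linalg.lstsq(A[k],z[k],rcond=None)[0];k=abs(A@c-z)<.003
        print(c.round(4),k.sum(),len(k),'Y',np.percentile(Y[m][k],[3,50,97]).round(4),'u',)
E
```

```text
[-0.068  -0.0159  0.0827] 79 101 Y [-0.0045  0.0129  0.0255] u
[-0.0015 -0.0665  0.0831] 114 133 Y [-0.0046  0.0125  0.0256] u
[ 0.0208 -0.0217  0.0831] 85 103 Y [-0.0081  0.0113  0.0254] u
[ 0.0382 -0.0102  0.0826] 105 129 Y [-0.0036  0.0116  0.0254] u
[-0.0412 -0.0222  0.0831] 85 105 Y [-0.0105  0.0124  0.0261] u
[-0.0034 -0.0288  0.0834] 107 132 Y [-0.0039  0.0108  0.026 ] u
```

```bash
python3 -c "
from workcell import job_done
print(job_done())"
```

```text
the job is handed in; nothing more can be done
None
```

The job is handed in: the gauge foot was pressed onto the carrier and the knob sprang back up. I then rocked the carrier free (left first), and it finished held about level (≈0.02 rad), about 15 mm above the socket; the hand-in returned no verdict.

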